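# Close the bento, take the outer lid off again and hold it

## Robot

A 6-joint arm with a two-finger parallel gripper is mounted at the origin on the work surface. World frame = base frame: x ahead of the robot, y to its left, z up, the work surface at z = 0. Lengths are in m, angles in rad, forces in N, time in s.
With the tool pointing down it reaches from about 0.35 to 0.975 m from the base axis. Payload 4.9 kg.
Tool frame: the origin (TCP) lies on the centre line of the jaws, within the pads' length; the fingertips stand manip.tcp_to_tips ahead of it and the grasp point (between the pads) is the TCP (manip.tcp_to_tips is the distance from the TCP to the fingertips, in m); y points along the fingers, z is the direction in which the jaws open and shut, and the axes are right-handed (so a half turn about y gives the same grasp; the last joint's range is limited). The gripper opens to 85 mm and grips with 20 to 120 N. Pads are 22 mm wide; open, the fingers measure 114 mm over their backs; the gripper's body (76 mm by 85 mm) begins 54 mm behind the grasp point. The pads swing forward as they close: fully open they stand 13 mm farther back than shut.
Start: joints at [1.117, 0.053, 1.613, -0, 1.476, -0.119], TCP at [0.205, 0.59, 0.25] pointing down, gripper open.
Joint ranges: [-3.01, 3.01], [-1.01, 2.22], [0.06, 2.58], [-1.02, 4.17], [0.09, 2.62], [-3.14, 3.14]. Speed limits (rad/s): [2.57, 2.57, 3.14, 3.14, 3.14, 3.14].

## Interface

Orientations are given as a unit quaternion [w, x, y, z].
In Python, from plant import manip gives the robot as it stands.
- The arm moves only by the tool apply_moves, never from a script. Its argument "moves" is a list of rows, each a list of 7 numbers: the gripper's target within -1 to 1 (shut at 1, half-way at 0, fully open at -1), then the shift along the tool's x, y, z in mm, then the turn, a rotation vector about the tool's x, y, z in degrees. A call has 1 to 20 rows; each row shifts and turns the commanded pose from where the row before left it, along the tool's axes as they then stand; what a row does not reach is not made up. A row lasts 1/10 s, in which the tool goes at most 50 mm and 8.59 degrees, less where a joint would pass 70% of its speed; a pose out of reach is approached as far as the arm can. A call with a gripper value outside its range is refused whole. The fingers move at their own pace and stop on an object; the grip force is fixed at half the most. Time passes only in rows, so rows that do not move let the fingers close. It gives the time, the measured TCP pose, the force and the opening at its end, in the units of the state.
- manip.state(): the state, without advancing time (a new reading comes with each control period).
- manip.grab_frame(name): name is "scene" or "side" or "wrist"; returns the picture (400x640x3 uint8, blue, green, red); there is no depth.
- manip.calibration(name): a dict with "mtx" (3x3 intrinsics, pixels), "T" (4x4, takes a point from camera to world coordinates); the wrist camera has in their place "T_tool_cam" (4x4, takes a point from camera to tool coordinates, whose origin is the TCP and whose axes are the tool frame's). Camera axes: x right, y down, z forward; pixel columns grow to the right and rows downward; lengths in m; the calibration is good to about 2 mm. The wrist camera is an equidistant fisheye: a pixel r from the principal point sees the ray r / f radians off the axis. A picture is of the moment at which its call begins: read the wrist's pose just before it. calibration takes no time and is no camera call.
- manip.job_done(): hands the job in, once; it reports no verdict.
The state is a dict: "time": time; "joint_pos": joint angles; "joint_vel": joint speeds; "joint_efforts": joint torques, N m; "tool_pos": TCP position; "tool_rot": TCP orientation; "contact_force": force on the tool from outside, world axes, zero at the start; "ft_torque": the same for the moment, N m; "gripper_width": opening from 0.0 (shut) to 1.0 (fully open).
Only numpy, scipy, OpenCV 4.12 (cv2) and the standard library are available. Lean on these libraries where they do the work, as an engineer would, in place of code of your own. Each camera call takes 0.05 s, during which the arm holds its last target. There are 200 camera calls.

## Task

Finish packing the lunch: lay the slice of lotus root flat on the floor of the empty end of the bento box, then lift the two nested lids together by the rim of the inner lid, seat them fully on the box and let go. Then lift off the outer lid alone, leaving the inner lid seated on the box so that the chopsticks can be laid on it, and finish while still holding the outer lid level in the gripper, straight above the box and a hand's breadth (8 to 15 cm) clear of the inner lid. Do not part the lids anywhere but on the box, and leave the box and everything else on the counter where it stands.

Things in the scene. Friction and masses are not known exactly. Their poses are not given: they have to be found in the camera images.
- bento: Open bento box, pale blue plastic, oblong with rounded corners, outside 180 (its x) x 62 (its y) x 38 mm high, walls 2.5 mm, mouth 175 x 57 mm, loose, about 0.4 kg. Origin at the centre of its underside, z up. A partition at x = +10 mm (29 mm high) divides it: the +x part is packed with rice balls and rolled omelette (up to 30 mm high), the -x part is empty.
- slot (a point): Middle of the floor of the box's empty part, which is 95 mm long (box x from -87 to +8 mm), 57 mm wide and 35 mm deep below the rim. The floor is 3 mm above the box's underside. Axes as the box's.
- seat (a point): Where the inner lid's point lies when it is seated: 42 mm above the box's origin, the plate flat on the rim. Axes as the box's; the lid fits either way round.
- slice_mid (a point): The slice of lotus root: one pale round disc with holes, 42 mm across, 8 mm thick, firm, about 16 g; it lies flat on the cutting board, whose top is 12 mm above the counter. The point is its centre, half-way up (4 mm above its underside); z is the disc's axis.
- inner_mid (a point): Inner lid, pale blue plastic, loose, about 65 g: plate 184 (x) x 66 (y) x 8 mm, rounded corners. The point is the plate's centre, half-way up. A rounded plug bead below (170 x 52 mm outside, 6 mm deep) fits the mouth of the box with 2.5 mm play a side. It starts standing on this bead on the counter (plate 6 to 14 mm up). A 3 mm high bead on top locates the outer lid.
- outer_mid (a point): Outer lid, pale blue plastic, loose, about 50 g: hollow cap, upright smooth sides, 164 (x) x 54 (y) x 20 mm high, no handle. It starts nested on the inner lid's plate, held by its own weight only, not clipped: raised by its sides it leaves the inner lid behind. A 6 mm ledge of the inner plate shows along each side. The point is its centre, half-way up, 14 mm above the inner lid's when nested.
- board: The wooden cutting board, fixed, 200 (x) x 140 (y) x 12 mm; origin at the centre of its underside. The slice lies on its -x half, the piece of root stands on its +x half.
- root: Bystander: the rest of the lotus root, a round piece 50 mm across and 46 mm high standing on the board, cut face with holes upwards; origin at the centre of its underside.
- soy_dish: Bystander: small white ceramic soy dish, 84 mm across, 20 mm high; origin under its centre.
- teacup: Bystander: ceramic teacup, 72 mm across, 75 mm high; origin under its centre.
- paddle: Bystander: wooden rice paddle, about 200 mm long, 9 mm high, lying flat on the left of the counter; origin near the root of its blade, x along it towards the blade.
- chopsticks: Bystander: a pair of dark wooden chopsticks, 215 mm long, on a white rest, up to 20 mm high, lying on the right of the counter; origin under their middle, x along them.
- soy_bottle: Bystander: soy sauce bottle, 54 mm across, 112 mm high; origin under its centre.
- shaker: Bystander: glass seasoning shaker with a white cap, 46 mm across, 78 mm high; origin under its centre.
Things that resemble listed ones, but are neither listed nor needed, are in the scene too. Leave any orange or purple look-alike of the part that bears inner_mid alone.

How it is judged:
By the outcome, as a careful person would: the job done as asked, in the order asked, and still so for the second after the job is handed in, while the arm keeps its last pose, push and grip.
It also fails if it takes over 67 s, if anything falls off the work surface, if the arm or the gripper's body presses on something with over 40 N, if the wrist force passes 120 N, or if a joint passes its speed limit or range.

## Working session

There is one attempt and no reset: what is moved stays moved. The work goes in short steps, Python scripts to look and compute and a tool call to move; the robot and the scene stay as the last step left them, time stands still between calls to the robot, and variables do not carry over. Pictures are saved under pics/ and viewed, about 8 in all and at most 12, crops included, and the job is handed in when it is done.

Besides the shell and the picture viewer there is one more tool, called after "Call:" as name(argument=value, ...) on one line, values as JSON. apply_moves: Moves the arm, as the interface text tells. Its arguments: {"type":"object","properties":{"moves":{"type":"array","items":{"type":"array","items":{"type":"number"}}}},"required":["moves"]}

```bash
ls; mkdir -p pics; python3 - <<'E'
from plant import manip
import cv2,numpy as np
np.set_printoptions(precision=4,suppress=True)
print(manip.state(),manip.tcp_to_tips)
for n in("scene","side","wrist"):
    cv2.imwrite(f"pics/{n}0.png",manip.grab_frame(n)); print(n,manip.calibration(n))
a=cv2.imread("pics/scene0.png");b=cv2.imread("pics/side0.png")
E
```

```text
pics
{'time': 0.0, 'joint_pos': array([ 1.117 ,  0.0534,  1.6143, -0.    ,  1.476 , -0.119 ]), 'joint_vel': array([ 0.0001, -0.0011, -0.    ,  0.0003, -0.0024, -0.002 ]), 'joint_efforts': array([ -0.0003, -39.3691, -37.0176,  -0.0002,   0.0071,  -0.    ]), 'tool_pos': array([0.2051, 0.5897, 0.249 ]), 'tool_rot': array([-0.6965,  0.6979, -0.118 ,  0.1176]), 'contact_force': array([0.5641, 0.7508, 0.9634]), 'ft_torque': array([-0.0274, -0.0024, -0.0397]), 'gripper_width': 1.0006146483389946} 0.019
scene {'mtx': array([[518.6478,   0.    , 316.5608],
       [  0.    , 518.6478, 196.0819],
       [  0.    ,   0.    ,   1.    ]]), 'T': array([[-0.5667,  0.5174, -0.6412,  1.6892],
       [ 0.8238,  0.3645, -0.4341,  0.8042],
       [ 0.0091, -0.7742, -0.6328,  1.2277],
       [ 0.    ,  0.    ,  0.    ,  1.    ]])}
side {'mtx': array([[520.4679,   0.    , 321.3291],
       [  0.    , 520.4679, 192.2131],
       [  0.    ,   0.    ,   1.    ]]), 'T': array([[ 0.9915, -0.0678,  0.1111,  0.3189],
       [-0.1301, -0.5371,  0.8334, -1.3462],
       [ 0.0032, -0.8408, -0.5414,  0.9666],
       [ 0.    ,  0.    ,  0.    ,  1.    ]])}
wrist {'mtx': array([[309.7069,   0.    , 321.9821],
       [  0.    , 309.7069, 199.3106],
       [  0.    ,   0.    ,   1.    ]]), 'T_tool_cam': array([[ 0.0002,  0.9549,  0.2971, -0.0759],
       [-0.    , -0.2971,  0.9549, -0.124 ],
       [ 1.    , -0.0002, -0.    ,  0.0006],
       [ 0.    ,  0.    ,  0.    ,  1.    ]])}
```

View pics/scene0.png

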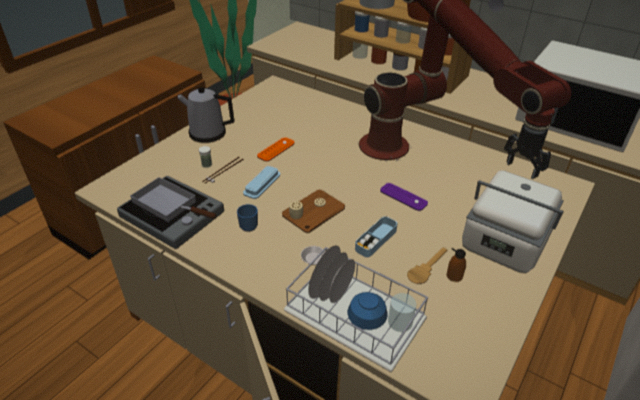

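View pics/side0.png

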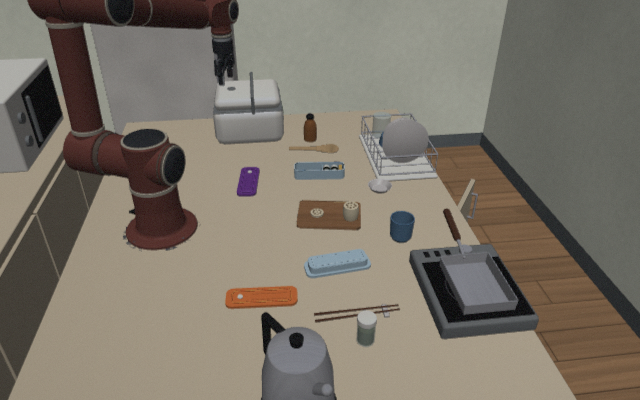

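Candidates for the lid pair: blue at scene (262,182) / side (337,263), orange at scene (276,149), purple at scene (404,196). The pale blue one fits the description. The box is at scene (376,236) / side (320,171), and the slice at scene (320,202) / side (317,212), on the board half away from the root at side (351,212). I'll measure roughly and confirm in one crop.

```bash
cat > h.py <<'E'
from plant import manip
import cv2,numpy as np
from scipy.spatial.transform import Rotation as R
np.set_printoptions(precision=4,suppress=True)
def ray(n,uv,st=None):
    c=manip.calibration(n);K=c["mtx"];uv=np.atleast_2d(np.float64(uv))
    p=(uv-K[:2,2])/[K[0,0],K[1,1]]
    if n!="wrist":
        T=c["T"];d=np.c_[p,np.ones(len(p))]
    else:
        q=st["tool_rot"];W=np.eye(4);W[:3,:3]=R.from_quat([q[1],q[2],q[3],q[0]]).as_matrix();W[:3,3]=st["tool_pos"]
        T=W@c["T_tool_cam"];r=np.linalg.norm(p,axis=1,keepdims=True)
        d=np.c_[p*np.sinc(r/np.pi),np.cos(r[:,0])]
    return T[:3,3],d@T[:3,:3].T
def onplane(n,uv,z,st=None):
    o,d=ray(n,uv,st);return (o+d*((z-o[2])/d[:,2:]))[:,:2]
def project(n,P,st):
    c=manip.calibration(n);K=c["mtx"];P=np.atleast_2d(P)
    q=st["tool_rot"];W=np.eye(4);W[:3,:3]=R.from_quat([q[1],q[2],q[3],q[0]]).as_matrix();W[:3,3]=st["tool_pos"]
    T=W@c["T_tool_cam"] if n=="wrist" else c["T"]
    v=(P-T[:3,3])@T[:3,:3]
    if n!="wrist": return v[:,:2]/v[:,2:]*K[0,0]+K[:2,2]
    r=np.linalg.norm(v[:,:2],axis=1,keepdims=True);th=np.arctan2(r,v[:,2:])
    return v[:,:2]/r*th*K[0,0]+K[:2,2]
def rectified(img,n,st,cx,cy,z,half,pmm=2):
    """top-down resampling of the picture on plane z; image up=+x, left=+y; pmm pixels per mm"""
    N=int(half*2000*pmm);i,j=np.mgrid[:N,:N]
    P=np.c_[(cx+half-i.ravel()/pmm/1000),(cy+half-j.ravel()/pmm/1000),np.full(N*N,z)]
    m=project(n,P,st).reshape(N,N,2).astype(np.float32)
    return cv2.remap(img,m[...,0],m[...,1],cv2.INTER_LINEAR)
def mask(img,lo,hi):
    return cv2.inRange(cv2.cvtColor(img,cv2.COLOR_BGR2HSV),lo,hi)
E
python3 - <<'E'
from h import *
A=cv2.imread("pics/scene0.png");B=cv2.imread("pics/side0.png")
for n,I in(("scene",A),("side",B)):
    m=mask(I,(90,50,60),(115,255,255))
    for c in cv2.findContours(m,cv2.RETR_EXTERNAL,cv2.CHAIN_APPROX_NONE)[0]:
        if cv2.contourArea(c)<150: continue
        for z in(0.014,0.034,0.038):
            w=onplane(n,c[:,0],z); (cx,cy),s,a=cv2.minAreaRect((w*1000).astype(np.float32)); print(n,c[:,0].mean(0),z,np.array([cx,cy,*s,a]))
print(onplane("scene",(320,202),.02),onplane("side",(317,212),.02),"root",onplane("side",(351,206),.058),onplane("scene",(297,204),.058))
f=lambda I,u,v,w,h,k:cv2.resize(I[v:v+h,u:u+w],None,fx=k,fy=k,interpolation=cv2.INTER_CUBIC)
cv2.imwrite("pics/crop1.png",np.vstack([f(B,220,150,200,130,4)]))
E
```

```text
scene [367.8879 311.25  ] 0.014 [807.4476 387.918  135.0328 104.1225  17.1134]
scene [367.8879 311.25  ] 0.034 [821.977  394.7774 132.8077 102.4068  17.1135]
scene [367.8879 311.25  ] 0.038 [824.8829 396.1494 132.3626 102.0636  17.1135]
scene [375.7951 238.4016] 0.014 [518.4986 256.537   69.809  200.632   86.0048]
scene [375.7951 238.4016] 0.034 [537.7896 265.5613  68.6586 197.3258  86.0048]
scene [375.7951 238.4016] 0.038 [541.6478 267.3661  68.4286 196.6646  86.0048]
scene [261.1047 182.2442] 0.014 [ 508.2997 -250.2449  191.4922   73.125     6.1042]
scene [261.1047 182.2442] 0.034 [ 527.7587 -232.8695  188.3367   71.92      6.1042]
scene [261.1047 182.2442] 0.038 [ 531.6505 -229.3945  187.7056   71.679     6.1042]
side [401.4217 225.494 ] 0.014 [738.5248 -98.5425 158.1423  71.8379  76.0997]
side [401.4217 225.494 ] 0.034 [ 729.7155 -124.7373  154.822    70.3297   76.0997]
side [401.4217 225.494 ] 0.038 [ 727.9536 -129.9762  154.158    70.028    76.0997]
[[0.4863 0.0052]] [[ 0.4846 -0.0022]] root [[ 0.5864 -0.0372]] [[ 0.5795 -0.0293]]
```

View pics/crop1.png

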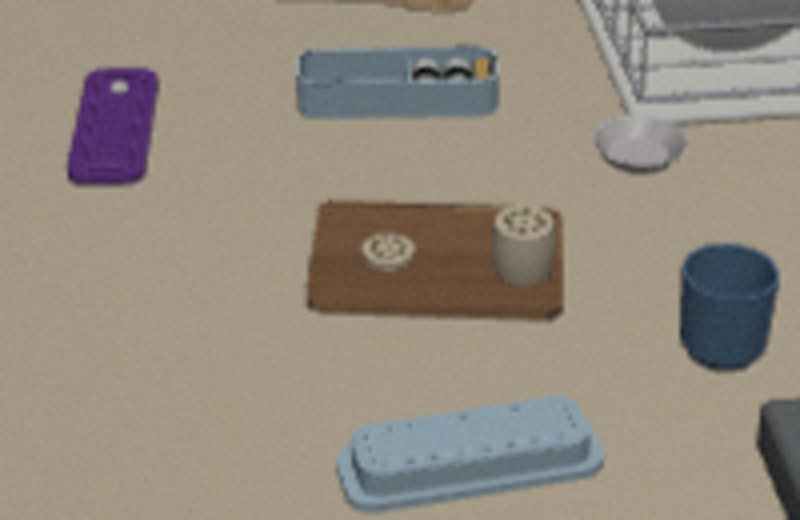

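The crop confirms it. The blue cap with its ledge at side (337,263) is the nested pair, the plain disc at (317,212) is the slice, and the box's packed end points to +x. I'll move over the box for a near look.

```bash
python3 - <<'E'
from h import *
s=manip.state();q=s["tool_rot"];print(R.from_quat([q[1],q[2],q[3],q[0]]).as_matrix())
print(onplane("scene",[(513,220),(527,178),(470,200)],.2), onplane("side",[(248,90),(282,100)],.2))
E
```

```text
[[ 0.9445 -0.0007  0.3286]
 [-0.3286 -0.0015  0.9445]
 [-0.0002 -1.     -0.0016]]
[[0.4036 0.6416]
 [0.1716 0.6121]
 [0.3884 0.501 ]] [[0.2879 0.6018]
 [0.4131 0.486 ]]
```

Call:
apply_moves(moves=[[-1,0,-40,0,0,0,0],[-1,0,-40,0,0,0,0],[-1,38,0,-20,0,0,0],[-1,38,0,-20,0,0,0],[-1,38,0,-20,0,0,0],[-1,38,0,-20,0,0,0],[-1,38,0,-20,0,0,0],[-1,38,0,-20,0,0,0],[-1,38,0,-20,0,0,0],[-1,38,0,-20,0,0,0],[-1,38,20,-20,0,7.8,0],[-1,0,20,0,0,7.8,0],[-1,0,20,0,0,7.8,0],[-1,0,0,0,0,7.8,0],[-1,0,0,0,0,7.8,0],[-1,0,0,0,0,7.8,0],[-1,0,0,0,0,7.8,0],[-1,0,0,0,0,7.8,0],[-1,0,0,0,0,7.8,0]])

```text
time: 2.05
tool_pos: [0.469, 0.3078, 0.2698]
tool_rot: [-0.501, 0.502, -0.499, 0.499]
contact_force: [0.6, 0.0, 0.6]
gripper_width: 0.997
```

```bash
python3 - <<'E'
from h import *
s=manip.state();I=manip.grab_frame("wrist");cv2.imwrite("pics/w1.png",I);np.save("w1.npy",s,allow_pickle=True)
q=s["tool_rot"];print(s["time"],s["tool_pos"],s["joint_pos"]);print(R.from_quat([q[1],q[2],q[3],q[0]]).as_matrix())
t=rectified(I,"wrist",s,.51,.26,.038,.15,2);cv2.imwrite("pics/w1r.png",t)
m=mask(I,(90,50,50),(115,255,255))
for c in cv2.findContours(m,cv2.RETR_EXTERNAL,cv2.CHAIN_APPROX_NONE)[0]:
    if cv2.contourArea(c)>1500:
        print(c[:,0].mean(0),cv2.minAreaRect((onplane("wrist",c[:,0],.038,s)*1000).astype(np.float32)))
E
```

```text
2.05 [0.469  0.3078 0.2698] [ 0.4481 -0.1103  1.74    0.      1.5126  0.4429]
[[ 0.0052 -0.0007  1.    ]
 [-1.     -0.0003  0.0052]
 [ 0.0003 -1.     -0.0007]]
[576.6341 117.7561] ((857.2103881835938, 400.4037780761719), (111.94805908203125, 142.97421264648438), 89.72603607177734)
```

View pics/w1r.png

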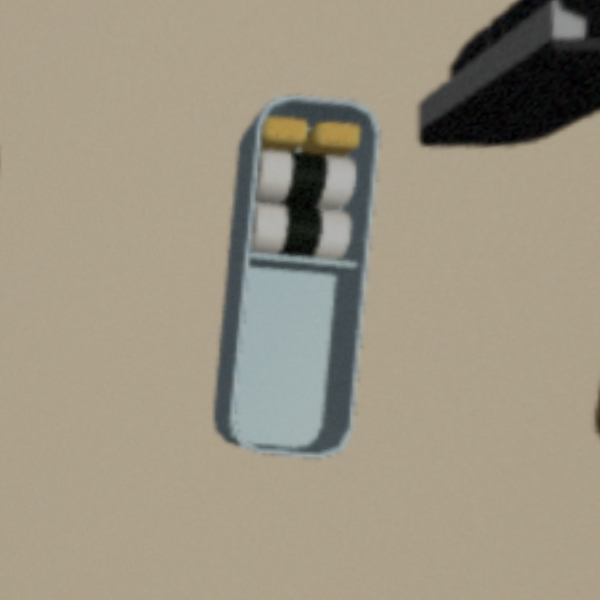

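The rectified view shows the box rim: ends at rows about 97 and 456, edges near columns 245 and 363 at mid-length, yaw about -5.5°. The empty end is towards -x. I'll refine this with edge profiles.

```bash
python3 - <<'E'
from h import *
t=cv2.imread("pics/w1r.png");g=cv2.cvtColor(t,cv2.COLOR_BGR2GRAY).astype(int)
M=cv2.getRotationMatrix2D((302,277),5.5,1)
for a in(5,5.5,6):
    r=cv2.warpAffine(t,cv2.getRotationMatrix2D((302,277),a,1),(600,600));h=cv2.cvtColor(r,cv2.COLOR_BGR2GRAY).astype(int)
    for rr in (170,270,340,400):
        print(a,rr,"L",h[rr-2:rr+3,218:252].mean(0).astype(int)[::1].tolist(),"R",h[rr-2:rr+3,346:372].mean(0).astype(int).tolist())
    if a==5.5: print("top",h[88:110,290:315].mean(1).astype(int).tolist(),"bot",h[440:470,290:315].mean(1).astype(int).tolist())
E
```

```text
5 170 L [163, 163, 162, 162, 161, 160, 155, 148, 136, 121, 104, 92, 83, 76, 74, 74, 75, 74, 74, 74, 74, 76, 78, 83, 95, 113, 128, 139, 146, 139, 123, 113, 115, 122] R [133, 110, 90, 82, 76, 72, 72, 72, 72, 72, 73, 75, 77, 81, 93, 105, 119, 133, 147, 156, 155, 154, 154, 156, 157, 159]
5 270 L [163, 163, 162, 162, 161, 159, 153, 144, 132, 112, 90, 80, 76, 74, 74, 75, 75, 74, 73, 74, 76, 79, 84, 93, 108, 124, 139, 154, 159, 147, 132, 121, 112, 107] R [74, 74, 74, 74, 75, 75, 74, 74, 74, 74, 74, 75, 78, 87, 101, 116, 130, 146, 156, 157, 157, 157, 157, 159, 160, 161]
5 340 L [162, 162, 161, 160, 157, 153, 143, 132, 118, 102, 89, 82, 76, 74, 72, 72, 72, 72, 72, 73, 74, 77, 81, 96, 113, 128, 141, 152, 158, 163, 166, 168, 169, 169] R [72, 73, 73, 74, 74, 74, 74, 74, 74, 75, 75, 77, 79, 86, 103, 122, 138, 146, 154, 156, 153, 152, 153, 157, 160, 160]
5 400 L [162, 162, 161, 160, 156, 151, 142, 130, 117, 103, 89, 80, 77, 75, 74, 73, 73, 73, 74, 74, 76, 82, 92, 104, 119, 133, 146, 157, 164, 167, 169, 168, 168, 169] R [74, 74, 73, 73, 74, 73, 74, 74, 74, 74, 72, 75, 79, 84, 103, 121, 135, 140, 14
[... 1878 characters left out ...]
, 111, 100, 94] R [74, 74, 74, 74, 75, 75, 75, 74, 74, 74, 74, 76, 79, 88, 102, 117, 132, 147, 157, 158, 157, 156, 157, 159, 160, 161]
6 340 L [162, 162, 162, 162, 160, 157, 153, 145, 136, 121, 104, 91, 83, 77, 74, 73, 72, 72, 72, 72, 72, 74, 76, 81, 94, 111, 126, 139, 151, 158, 163, 167, 169, 169] R [72, 72, 72, 73, 74, 74, 74, 74, 74, 74, 75, 75, 76, 79, 83, 100, 120, 137, 145, 153, 157, 154, 152, 154, 156, 159]
6 400 L [162, 162, 162, 162, 161, 160, 157, 152, 143, 132, 119, 105, 90, 80, 77, 75, 74, 72, 73, 73, 74, 75, 76, 82, 91, 102, 115, 130, 144, 156, 164, 167, 169, 169] R [75, 74, 74, 74, 73, 73, 74, 73, 74, 74, 74, 74, 72, 74, 79, 83, 100, 119, 136, 143, 146, 149, 152, 154, 156, 158]
```

Box centre is (0.5215, 0.2578), yaw -5.2°, and width and length check at 62 and 180 mm. Slot is at (0.482, 0.261). Next I look over the slice.

Call:
apply_moves(moves=[[-1,45,8,3,0,0,0],[-1,45,8,3,0,0,0],[-1,45,8,3,0,0,0],[-1,45,8,3,0,0,0],[-1,45,8,2,0,0,0],[-1,45,8,2,0,0,0],[-1,0,0,0,0,0,0],[-1,0,0,0,0,0,0]])

```text
time: 2.9
tool_pos: [0.4879, 0.0375, 0.2219]
tool_rot: [-0.502, 0.502, -0.498, 0.497]
contact_force: [0.1, 1.2, 0.2]
gripper_width: 1.001
```

```bash
python3 - <<'E'
from h import *
s=manip.state();I=manip.grab_frame("wrist");cv2.imwrite("pics/w2.png",I)
q=s["tool_rot"];print(s["time"],s["tool_pos"],q)
a=rectified(I,"wrist",s,.485,.0,.020,.06,5);b=rectified(I,"wrist",s,.52,-.24,.034,.12,2)
np.save("a.npy",a)
m=mask(a,(10,0,100),(40,110,255))
for c in cv2.findContours(m,cv2.RETR_EXTERNAL,cv2.CHAIN_APPROX_NONE)[0]:
    if cv2.contourArea(c)>2000:
        e=cv2.minEnclosingCircle(c);(u,v),r=e;print("slice?",.485+.06-v/5000,.06-u/5000,2*r/5)
cv2.imwrite("pics/w2r.png",np.hstack([cv2.resize(a,(400,400)),cv2.resize(b,(400,400))]))
E
```

```text
2.9 [0.4879 0.0375 0.2219] [-0.5024  0.5025 -0.4979  0.4972]
slice? 0.42889999999999995 0.0387 43.23798522949219
slice? 0.4554999999999999 -0.054099999999999995 61.66300048828125
slice? 0.48228671874999995 0.0002819396972656221 44.79536437988281
```

View pics/w2r.png

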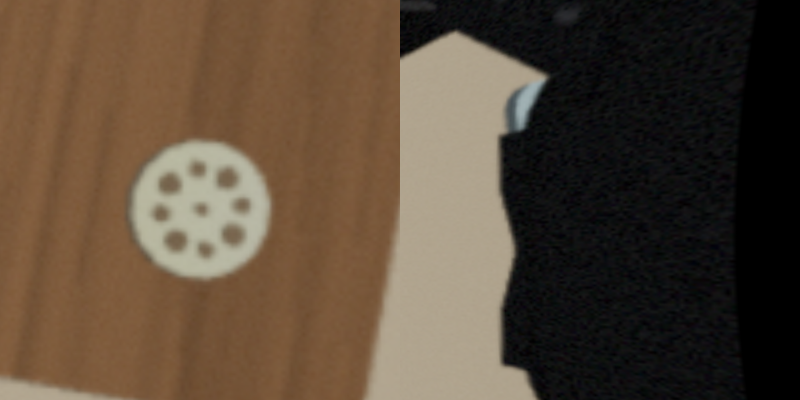

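Slice centre is at rectified (201,209), which is (0.4823, -0.0002), diameter about 42 to 43 mm. I descend with the jaws part-open.

Call:
apply_moves(moves=[[-0.25,19,20,-3,0,0,0],[-0.25,19,30,-3,0,0,0],[-0.25,0,40,0,0,0,0],[-0.25,0,45,0,0,0,0],[-0.25,0,34,0,0,0,0],[-0.25,0,8,0,0,0,0],[-0.25,0,0,0,0,0,0],[-0.25,0,0,0,0,0,0]])

```text
time: 3.75
tool_pos: [0.4843, 0.0005, 0.0474]
tool_rot: [0.504, -0.502, 0.496, -0.498]
contact_force: [0.9, 0.8, 1.2]
gripper_width: 0.63
```

```bash
python3 - <<'E'
from h import *
s=manip.state();I=manip.grab_frame("wrist");cv2.imwrite("pics/w3.png",I[100:400,120:520])
print(s["tool_pos"],s["contact_force"],s["gripper_width"])
E
```

```text
[0.4843 0.0005 0.0474] [0.8859 0.7529 1.1954] 0.6300061381948776
```

View pics/w3.png

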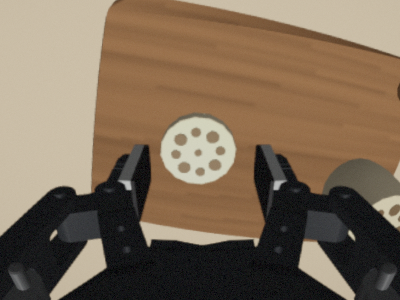

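The slice at crop (198,150) sits centred between the jaws at (148) and (257). I go down gently.

Call:
apply_moves(moves=[[-0.25,1,8,-2,0,0,0],[-0.25,0,5,0,0,0,0],[-0.25,0,2,0,0,0,0],[-0.25,0,0,0,0,0,0],[-0.25,0,0,0,0,0,0]])

```text
time: 4.3
tool_pos: [0.4805, -0.0011, 0.0303]
tool_rot: [-0.503, 0.503, -0.497, 0.497]
contact_force: [-0.4, -0.1, -0.1]
gripper_width: 0.625
```

Call:
apply_moves(moves=[[-0.25,0,2,0,0,0,0],[-0.25,0,0,0,0,0,0],[-0.25,0,0,0,0,0,0]])

```text
time: 4.6
tool_pos: [0.4805, -0.001, 0.0283]
tool_rot: [-0.503, 0.503, -0.497, 0.497]
contact_force: [0.6, 0.4, -0.2]
gripper_width: 0.626
```

Call:
apply_moves(moves=[[-0.25,0,2,0,0,0,0],[-0.25,0,0,0,0,0,0],[-0.25,0,0,0,0,0,0]])

```text
time: 4.9
tool_pos: [0.4809, -0.0011, 0.0273]
tool_rot: [-0.503, 0.503, -0.497, 0.497]
contact_force: [-2.6, 1.4, 6.9]
gripper_width: 0.624
```

The tips touch the board at TCP z≈0.0275. I back off 4 mm, grip and lift.

Call:
apply_moves(moves=[[-0.25,0,-4,1,0,0,0],[-0.25,0,0,0,0,0,0],[1,0,0,0,0,0,0],[1,0,0,0,0,0,0],[1,0,0,0,0,0,0],[1,0,0,0,0,0,0],[1,0,0,0,0,0,0]])

```text
time: 5.6
tool_pos: [0.482, -0.0011, 0.031]
tool_rot: [0.503, -0.503, 0.497, -0.497]
contact_force: [-1.0, 0.8, 5.2]
gripper_width: 0.457
```

Call:
apply_moves(moves=[[1,0,-5,0,0,0,0],[1,0,-20,0,0,0,0],[1,0,-25,0,0,0,0],[1,0,-30,0,0,0,0],[1,0,0,0,0,0,0]])

```text
time: 6.1
tool_pos: [0.4845, -0.0014, 0.1149]
tool_rot: [0.504, -0.501, 0.495, -0.5]
contact_force: [1.0, -0.2, -0.1]
gripper_width: 0.454
```

```bash
python3 - <<'E'
from h import *
s=manip.state();I=manip.grab_frame("wrist");cv2.imwrite("pics/w4.png",I[100:400,120:520])
q=s["tool_rot"];print(s["tool_pos"],s["gripper_width"]);print(R.from_quat([q[1],q[2],q[3],q[0]]).as_matrix())
E
```

```text
[ 0.4845 -0.0014  0.1149] 0.45445341258276645
[[ 0.0109  0.0084  0.9999]
 [-0.9999 -0.0013  0.0109]
 [ 0.0014 -1.      0.0084]]
```

View pics/w4.png

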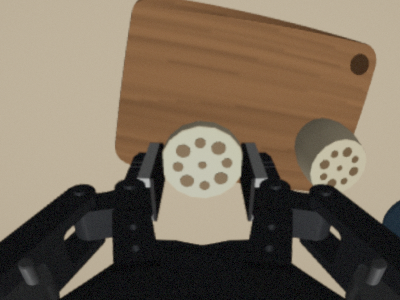

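The slice is held flat and centred at crop (202,160). I move over the slot, turn to the box yaw, and look.

Call:
apply_moves(moves=[[1,-30,0,0,0,0,0],[1,-45,0,0,0,0,0],[1,-45,0,0,0,0,0],[1,-45,0,0,0,0,0],[1,-45,0,0,0,0,0],[1,-40,0,0,0,0,0],[1,-11,0,0,0,5.8,0],[1,0,25,0,0,0,0],[1,0,20,0,0,0,0],[1,0,0,0,0,0,0],[1,0,0,0,0,0,0]])

```text
time: 7.25
tool_pos: [0.4777, 0.2596, 0.0639]
tool_rot: [0.476, -0.478, 0.523, -0.522]
contact_force: [0.3, 0.5, -0.6]
gripper_width: 0.453
```

```bash
python3 - <<'E'
from h import *
s=manip.state();I=manip.grab_frame("wrist");cv2.imwrite("pics/w5.png",I[100:400,120:520])
q=s["tool_rot"];print(s["tool_pos"],s["gripper_width"]);print(R.from_quat([q[1],q[2],q[3],q[0]]).as_matrix())
E
```

```text
[0.4777 0.2596 0.0639] 0.45255630059572793
[[-0.0904 -0.0029  0.9959]
 [-0.9959 -0.0011 -0.0904]
 [ 0.0013 -1.     -0.0028]]
```

View pics/w5.png

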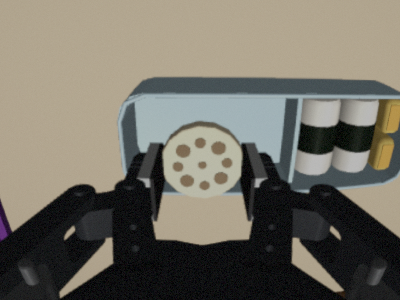

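The slice hangs over the empty part, about 4 mm too far towards -x (slice at 202, compartment middle about 211 px). I correct that and lower.

Call:
apply_moves(moves=[[1,0,10,4,0,0,0],[1,0,12,0,0,0,0],[1,0,10,0,0,0,0],[1,0,5,0,0,0,0],[1,0,2,0,0,0,0],[1,0,0,0,0,0,0],[1,0,0,0,0,0,0]])

```text
time: 8.0
tool_pos: [0.483, 0.2598, 0.0266]
tool_rot: [-0.477, 0.477, -0.522, 0.522]
contact_force: [-0.5, -0.5, -0.6]
gripper_width: 0.455
```

Call:
apply_moves(moves=[[1,0,1.5,0,0,0,0],[1,0,0,0,0,0,0],[1,0,0,0,0,0,0]])

```text
time: 8.3
tool_pos: [0.4828, 0.2597, 0.025]
tool_rot: [-0.477, 0.477, -0.522, 0.522]
contact_force: [-0.3, 0.4, 0.2]
gripper_width: 0.454
```

Call:
apply_moves(moves=[[1,0,2,0,0,0,0],[1,0,0,0,0,0,0],[1,0,0,0,0,0,0]])

```text
time: 8.6
tool_pos: [0.4826, 0.2596, 0.0227]
tool_rot: [0.477, -0.477, 0.522, -0.522]
contact_force: [-0.5, 0.3, 0.3]
gripper_width: 0.457
```

Call:
apply_moves(moves=[[1,0,1,0,0,0,0],[1,0,0,0,0,0,0],[1,0,0,0,0,0,0]])

```text
time: 8.9
tool_pos: [0.4829, 0.2597, 0.022]
tool_rot: [-0.477, 0.477, -0.522, 0.522]
contact_force: [0.2, -0.3, 0.5]
gripper_width: 0.456
```

Call:
apply_moves(moves=[[1,0,1,0,0,0,0],[1,0,0,0,0,0,0],[-0.15,0,0,0,0,0,0],[-0.15,0,0,0,0,0,0],[-0.15,0,0,0,0,0,0]])

```text
time: 9.4
tool_pos: [0.4825, 0.2595, 0.0205]
tool_rot: [0.477, -0.477, 0.522, -0.522]
contact_force: [-0.4, 0.5, 0.0]
gripper_width: 0.579
```

Call:
apply_moves(moves=[[-0.15,0,-5,0,0,0,0],[-0.15,0,-15,0,0,0,0],[-0.15,0,-40,0,0,0,0],[-0.15,0,-50,0,0,0,0],[-0.15,0,-50,0,0,0,0],[-0.15,0,0,0,0,0,0]])

```text
time: 10.0
tool_pos: [0.4875, 0.2615, 0.1919]
tool_rot: [-0.483, 0.471, -0.52, 0.524]
contact_force: [0.7, 0.0, 0.9]
gripper_width: 0.578
```

```bash
python3 - <<'E'
from h import *
s=manip.state();I=manip.grab_frame("wrist");cv2.imwrite("pics/w6.png",I[60:360,120:520])
a=rectified(I,"wrist",s,.5215,.2578,.038,.11,2)
cv2.imwrite("pics/w6r.png",a); print(s["tool_pos"])
E
```

```text
[0.4875 0.2615 0.1919]
```

View pics/w6r.png

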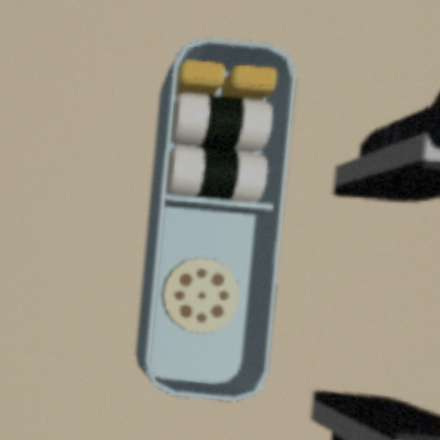

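The slice lies flat in the middle of the empty part at (201,295), and the box is unmoved. On to the lids.

Call:
apply_moves(moves=[[-1,45,-6,9,0,0,0],[-1,45,-6,9,0,0,0],[-1,45,-6,9,0,0,0],[-1,45,-6,9,0,0,0],[-1,45,-6,9,0,0,0],[-1,45,-6,9,0,0,0],[-1,45,-6,9,0,0,0],[-1,45,-6,9,0,0,0],[-1,45,-5,10,0,0,0],[-1,45,-5,10,0,0,0],[-1,45,0,10,0,0,0]])

```text
time: 11.15
tool_pos: [0.5393, -0.2444, 0.2389]
tool_rot: [0.477, -0.477, 0.522, -0.522]
contact_force: [0.8, 0.2, 0.2]
gripper_width: 0.998
```

Call:
apply_moves(moves=[[-1,0,0,0,0,7.9,0],[-1,0,0,0,0,7.9,0],[-1,0,0,0,0,7.9,0],[-1,0,0,0,0,7.9,0],[-1,0,0,0,0,7.9,0],[-1,0,0,0,0,7.9,0],[-1,0,0,0,0,7.9,0],[-1,0,0,0,0,7.9,0],[-1,0,0,0,0,7.9,0],[-1,0,0,0,0,7.9,0],[-1,0,0,0,0,0,0],[-1,0,0,0,0,0,0]])

```text
time: 12.35
tool_pos: [0.5392, -0.2423, 0.238]
tool_rot: [0.036, -0.037, 0.706, -0.706]
contact_force: [0.6, 0.1, 0.2]
gripper_width: 1.001
```

```bash
python3 - <<'E'
from h import *
s=manip.state();I=manip.grab_frame("wrist");cv2.imwrite("pics/w7.png",I)
q=s["tool_rot"];print(s["tool_pos"],s["joint_pos"]);print(R.from_quat([q[1],q[2],q[3],q[0]]).as_matrix())
m=mask(I,(90,40,50),(115,255,255))
for c in cv2.findContours(m,cv2.RETR_EXTERNAL,cv2.CHAIN_APPROX_NONE)[0]:
    if cv2.contourArea(c)>1500:
      for z in(.014,.034): print(c[:,0].mean(0),z,cv2.minAreaRect((onplane("wrist",c[:,0],z,s)*1000).astype(np.float32)))
cv2.imwrite("pics/w7r.png",np.hstack([rectified(I,"wrist",s,.517,-.242,z,.11,1.8) for z in(.014,.034)]))
E
```

```text
[ 0.5392 -0.2423  0.238 ] [-0.5482 -0.0184  1.7055 -0.      1.456   0.9182]
[[-0.9946 -0.0012  0.1042]
 [-0.1042  0.0007 -0.9946]
 [ 0.0012 -1.     -0.0008]]
[ 26.249  167.6448] 0.014 ((515.9910888671875, 268.2838134765625), (107.20420837402344, 192.1471710205078), 84.29930114746094)
[ 26.249  167.6448] 0.034 ((521.6964111328125, 239.411376953125), (101.04173278808594, 181.1019287109375), 84.29930114746094)
[238.8173  14.9746] 0.014 ((711.15869140625, -123.53538513183594), (93.53671264648438, 46.88880157470703), 88.9775390625)
[238.8173  14.9746] 0.034 ((705.6450805664062, -129.88470458984375), (88.15992736816406, 44.193477630615234), 88.9775390625)
```

View pics/w7r.png

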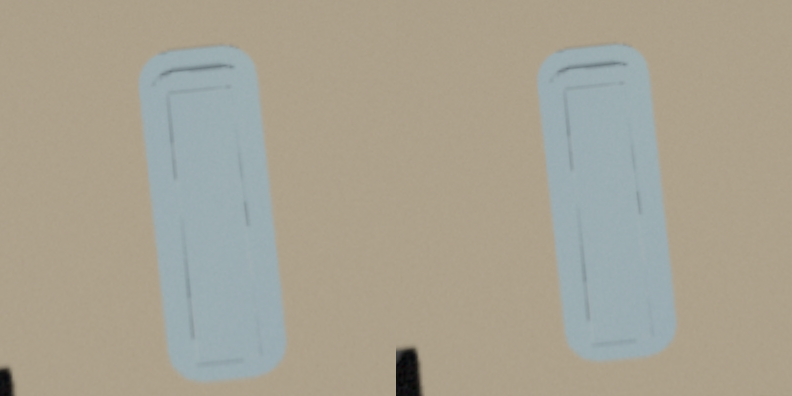

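The plate shows clearly in the left panel, from (140,50) to (285,380). I'll fit it numerically.

```bash
cat > lid.py <<'E'
from h import *
def fit(I,s,z,cx,cy,half=.12,k=3):
    a=rectified(I,"wrist",s,cx,cy,z,half,k).astype(int);N=a.shape[0]
    m=((a[...,0]>a[...,2]+2)&(a.sum(2)>150)).astype(np.uint8)*255
    m=cv2.morphologyEx(m,cv2.MORPH_OPEN,np.ones((9,9)));m=cv2.morphologyEx(m,cv2.MORPH_CLOSE,np.ones((15,15)))
    c=max(cv2.findContours(m,cv2.RETR_EXTERNAL,cv2.CHAIN_APPROX_NONE)[0],key=cv2.contourArea)
    (u,v),w,ang=cv2.minAreaRect(c)
    return np.array([cx+half-v/1000/k,cy+half-u/1000/k,w[0]/k,w[1]/k,ang])
if __name__=="__main__":
    q=manip.state();I=cv2.imread("pics/w7.png")
    print(fit(I,q,.014,.517,-.242),fit(I,q,.010,.517,-.242))
E
python3 lid.py
```

```text
[  0.5087  -0.2499 184.6201  65.8721  83.6056] [  0.5074  -0.2501 186.7193  66.689   83.6238]
```

Plate fit at z=14 mm: 184.6 x 65.9 mm, centre (0.5087, -0.2499), yaw 6.4°. The sizes match what was given, and the side camera agrees to 1 mm. I descend.

Call:
apply_moves(moves=[[-0.85,16,20,2,0,-0.4,0],[-0.85,15,35,2,0,0,0],[-0.85,0,45,0,0,0,0],[-0.85,0,45,0,0,0,0],[-0.85,0,35,0,0,0,0],[-0.85,0,12,0,0,0,0],[-0.85,0,0,0,0,0,0],[-0.85,0,0,0,0,0,0]])

```text
time: 13.2
tool_pos: [0.5104, -0.2505, 0.0487]
tool_rot: [-0.039, 0.038, -0.705, 0.707]
contact_force: [0.7, 0.7, 0.5]
gripper_width: 0.924
```

```bash
python3 - <<'E'
from h import *
s=manip.state();q=s["tool_rot"];M=R.from_quat([q[1],q[2],q[3],q[0]]).as_matrix();print(s["tool_pos"],s["contact_force"]);print(M)
d=np.array([.5087,-.2499,.0145])-s["tool_pos"];print("tool shift mm",1000*M.T@d,"yaw",np.degrees(np.arctan2(M[1,0],M[0,0])))
E
```

```text
[ 0.5104 -0.2505  0.0487] [0.739  0.7347 0.4516]
[[-0.9941  0.0023  0.1089]
 [-0.1089 -0.0015 -0.9941]
 [-0.0021 -1.      0.0017]]
tool shift mm [ 1.6624 34.1481 -0.8813] yaw -173.75014958312224
```

Call:
apply_moves(moves=[[-0.85,0,10,-0.5,0,0,0],[-0.85,0,10,0,0,0,0],[-0.85,0,6,0,0,0,0],[-0.85,0,3,0,0,0,0],[-0.85,0,0,0,0,0,0],[-0.85,0,0,0,0,0,0]])

```text
time: 13.8
tool_pos: [0.5092, -0.2494, 0.0179]
tool_rot: [-0.038, 0.038, -0.706, 0.706]
contact_force: [-0.2, 0.3, 0.2]
gripper_width: 0.925
```

Call:
apply_moves(moves=[[-0.85,0,2,0,0,0,0],[-0.85,0,0,0,0,0,0],[-0.85,0,0,0,0,0,0]])

```text
time: 14.1
tool_pos: [0.5092, -0.2493, 0.0159]
tool_rot: [-0.038, 0.038, -0.706, 0.706]
contact_force: [-1.4, -0.3, -0.1]
gripper_width: 0.928
```

Call:
apply_moves(moves=[[1,0,1,0,0,0,0],[1,0,0,0,0,0,0],[1,0,0,0,0,0,0],[1,0,0,0,0,0,0],[1,0,0,0,0,0,0]])

```text
time: 14.6
tool_pos: [0.5098, -0.2497, 0.0157]
tool_rot: [-0.039, 0.038, -0.706, 0.706]
contact_force: [0.3, -0.4, 5.2]
gripper_width: 0.753
```

Call:
apply_moves(moves=[[1,0,-3,0,0,0,0],[1,0,-5,0,0,0,0],[1,0,-10,0,0,0,0],[1,0,-15,0,0,0,0],[1,0,0,0,0,0,0],[1,0,0,0,0,0,0]])

```text
time: 15.2
tool_pos: [0.5097, -0.2497, 0.049]
tool_rot: [-0.039, 0.038, -0.706, 0.707]
contact_force: [-0.5, -1.3, -1.6]
gripper_width: 0.751
```

```bash
python3 - <<'E'
from h import *
s=manip.state();I=manip.grab_frame("wrist");S=manip.grab_frame("side");cv2.imwrite("pics/w8.png",I)
print(s["tool_pos"],s["contact_force"],s["ft_torque"])
cv2.imwrite("pics/w8v.png",np.hstack([I[100:400,120:520],cv2.resize(S[200:310,270:417],(400,300))]))
E
```

```text
[ 0.5097 -0.2497  0.049 ] [-0.4616 -1.2764 -1.5777] [ 0.0165 -0.0064  0.0073]
```

View pics/w8v.png

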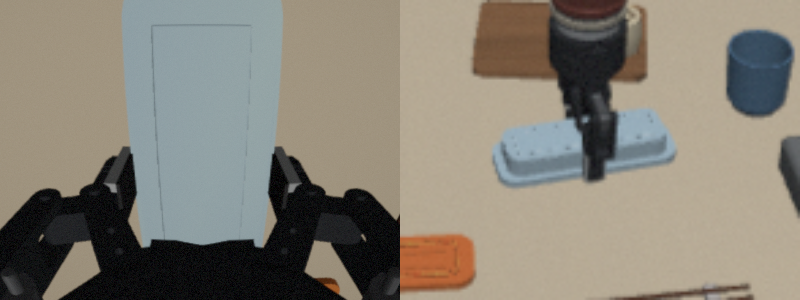

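Both lids are lifted together, level, and aligned with the jaws. The plate edges are symmetric about crop column 204. I raise and carry to the box at moderate speed.

Call:
apply_moves(moves=[[1,0,-15,0,0,0,0],[1,0,-25,0,0,0,0],[1,0,-25,-10,0,0,0],[1,-4,-20,-20,0,0,0],[1,-4,-10,-30,0,0,0],[1,-5,-5,-35,0,0,0],[1,-5,0,-35,0,0,0],[1,-5,0,-35,0,0,0],[1,-5,0,-35,0,0,0],[1,-5,0,-35,0,0,0],[1,-5,0,-35,0,0,0],[1,-5,0,-35,0,0,0],[1,-5,0,-35,0,0,0],[1,-5,0,-35,0,0,0],[1,-5,0,-35,0,0,0],[1,-5,0,-35,0,0,0],[1,-5,0,-33,0,0,0],[1,0,0,-20,0,0,0],[1,0,0,-5,0,0,0]])

```text
time: 17.2
tool_pos: [0.5219, 0.2601, 0.1484]
tool_rot: [0.039, -0.039, 0.706, -0.706]
contact_force: [0.3, -1.2, -1.1]
gripper_width: 0.753
```

Call:
apply_moves(moves=[[1,0,0,0,0,3.8,0],[1,0,10,0,0,3.8,0],[1,0,20,0,0,3.8,0],[1,0,20,0,0,0,0],[1,0,10,0,0,0,0],[1,0,0,0,0,0,0],[1,0,0,0,0,0,0]])

```text
time: 17.9
tool_pos: [0.5227, 0.2579, 0.0885]
tool_rot: [-0.032, 0.032, 0.706, -0.706]
contact_force: [0.2, -0.0, -1.9]
gripper_width: 0.756
```

```bash
cat > go.py <<'E'
from h import *
import sys
t=np.array([float(x) for x in sys.argv[1:4]])
s=manip.state();q=s["tool_rot"];M=R.from_quat([q[1],q[2],q[3],q[0]]).as_matrix();print(s["time"],s["tool_pos"],s["contact_force"],s["ft_torque"],s["gripper_width"])
print("tool shift mm",1000*M.T@(t-s["tool_pos"]),"yaw",np.degrees(np.arctan2(M[1,0],M[0,0])),"tilt",M[2])
E
python3 go.py .5226 .2577 .0477
```

```text
17.9 [0.5227 0.2579 0.0885] [ 0.229  -0.0101 -1.8974] [-0.0451  0.0139 -0.0256] 0.7563561196580793
tool shift mm [ 0.0686 40.7834  0.1994] yaw 174.80046972940337 tilt [-0.0006 -1.     -0.0001]
```

Call:
apply_moves(moves=[[1,0,10,0,0,0,0],[1,0,12,0,0,0,0],[1,0,9,0,0,0,0],[1,0,0,0,0,0,0],[1,0,2,0,0,0,0],[1,0,2,0,0,0,0],[1,0,0,0,0,0,0],[1,0,0,0,0,0,0]])

```text
time: 18.7
tool_pos: [0.5225, 0.2582, 0.0531]
tool_rot: [-0.032, 0.032, 0.706, -0.706]
contact_force: [-0.6, -0.1, -1.0]
gripper_width: 0.75
```

Call:
apply_moves(moves=[[1,0,1.5,0,0,0,0],[1,0,1,0,0,0,0],[1,0,0,0,0,0,0],[1,0,0,0,0,0,0]])

```text
time: 19.1
tool_pos: [0.5222, 0.2581, 0.0502]
tool_rot: [0.032, -0.032, -0.706, 0.706]
contact_force: [0.2, -0.1, -0.1]
gripper_width: 0.752
```

Call:
apply_moves(moves=[[1,0,1,0,0,0,0],[1,0,1,0,0,0,0],[1,0,0,0,0,0,0],[1,0,0,0,0,0,0]])

```text
time: 19.5
tool_pos: [0.5222, 0.2581, 0.0482]
tool_rot: [0.032, -0.032, -0.706, 0.706]
contact_force: [-0.3, 0.4, -0.8]
gripper_width: 0.744
```

Call:
apply_moves(moves=[[1,0,1,0,0,0,0],[1,0,0,0,0,0,0],[1,0,0,0,0,0,0]])

```text
time: 19.8
tool_pos: [0.5224, 0.2582, 0.0476]
tool_rot: [-0.032, 0.032, 0.706, -0.706]
contact_force: [-1.3, -0.5, 1.1]
gripper_width: 0.75
```

Call:
apply_moves(moves=[[1,0,1,0,0,0,0],[1,0,0,0,0,0,0],[1,0,0,0,0,0,0]])

```text
time: 20.1
tool_pos: [0.5225, 0.2582, 0.0476]
tool_rot: [0.032, -0.032, -0.706, 0.706]
contact_force: [-4.1, -1.5, 7.0]
gripper_width: 0.749
```

The plate seats at the expected height: TCP stops at 0.0476 and force rises to 7 N. I relieve the push, let go, and rise above the lid.

Call:
apply_moves(moves=[[1,0,-1.5,0,0,0,0],[1,0,0,0,0,0,0],[-0.9,0,0,0,0,0,0],[-0.9,0,0,0,0,0,0],[-0.9,0,0,0,0,0,0],[-0.9,0,0,0,0,0,0]])

```text
time: 20.7
tool_pos: [0.5223, 0.2582, 0.0478]
tool_rot: [-0.032, 0.032, 0.706, -0.706]
contact_force: [0.3, 0.9, -0.6]
gripper_width: 0.95
```

Call:
apply_moves(moves=[[-0.9,0,-5,0,0,0,0],[-0.9,0,-15,0,0,0,0],[-0.9,0,-40,0,0,0,0],[-0.9,0,-45,0,0,0,0],[-0.9,-10,-45,0,0,0,0],[-0.9,-20,-40,0,0,0,0],[-0.9,0,0,0,0,0,0],[-0.9,0,0,0,0,0,0]])

```text
time: 21.5
tool_pos: [0.5532, 0.2556, 0.2408]
tool_rot: [-0.031, 0.034, 0.707, -0.706]
contact_force: [-0.0, -0.4, -1.0]
gripper_width: 0.95
```

```bash
python3 - <<'E'
from lid import *
s=manip.state();I=manip.grab_frame("wrist");S=manip.grab_frame("side");C=manip.grab_frame("scene")
cv2.imwrite("pics/w9.png",I)
for z in(.046,.038):print(z,fit(I,s,z,.5215,.2578))
f=lambda X,u,v,w,h:cv2.resize(X[v:v+h,u:u+w],(400,280),interpolation=cv2.INTER_CUBIC)
cv2.imwrite("pics/seat.png",np.vstack([np.hstack([f(S,270,140,100,70),f(C,325,200,100,70)]),np.hstack([f(rectified(I,"wrist",s,.5215,.2578,.046,.11,2),0,0,440,440),np.zeros((280,400,3),np.uint8)])]))
E
python3 go.py .5215 .2578 .066
```

```text
0.046 [  0.5207   0.2588  65.822  186.2287   5.0796]
0.038 [  0.518    0.2591  67.4914 190.8784   5.1387]
21.65 [0.5509 0.2552 0.236 ] [-0.0392 -0.6949 -0.6323] [-0.0593  0.0073 -0.0013] 0.9480354532970645
tool shift mm [ 29.0011 170.1119  -0.1749] yaw 174.827357358335 tilt [ 0.003  -1.      0.0012]
```

View pics/seat.png

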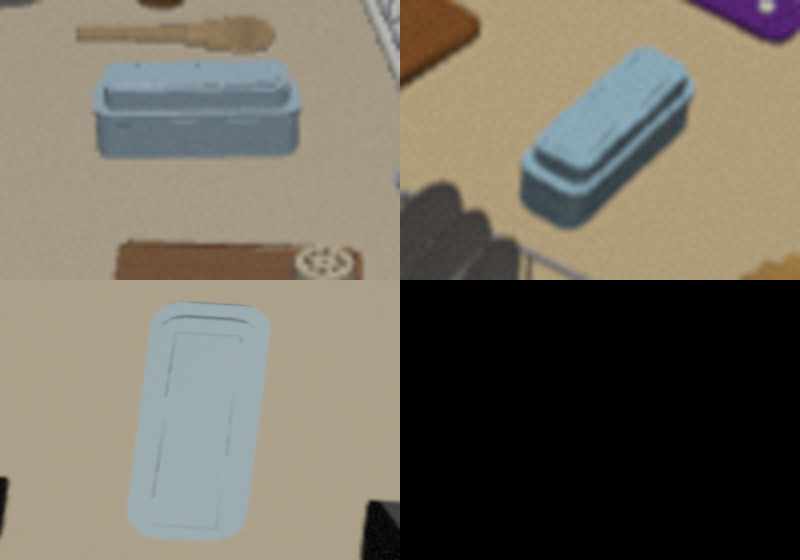

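The lids sit level and fully seated on the box in the side and scene views. The plate fit is 65.8 x 186 mm at z=46 mm, centre (0.521, 0.2588). Now I grip only the cap, with the tips staying above the ledge.

Call:
apply_moves(moves=[[-0.7,15,20,0,0,0,0],[-0.7,14,35,0,0,0,0],[-0.7,0,40,0,0,0,0],[-0.7,0,35,0,0,0,0],[-0.7,0,15,0,0,0,0],[-0.7,0,5,0,0,0,0],[-0.7,0,0,0,0,0,0],[-0.7,0,0,0,0,0,0]])

```text
time: 22.45
tool_pos: [0.5246, 0.2585, 0.0898]
tool_rot: [-0.031, 0.033, 0.707, -0.706]
contact_force: [-0.7, -0.9, -0.3]
gripper_width: 0.851
```

```bash
python3 go.py .5215 .2583 .067
```

```text
22.45 [0.5246 0.2585 0.0898] [-0.7125 -0.882  -0.3023] [-0.0249  0.0126  0.0187] 0.8510956980771297
tool shift mm [ 3.1543 22.7974  0.4898] yaw 174.81455093867285 tilt [-0.0029 -1.     -0.0013]
```

Call:
apply_moves(moves=[[-0.7,2,10,0,0,0,0],[-0.7,0,6,0,0,0,0],[-0.7,0,2,0,0,0,0],[-0.7,0,0,0,0,0,0],[-0.7,0,0,0,0,0,0]])

```text
time: 22.95
tool_pos: [0.5213, 0.2582, 0.0699]
tool_rot: [-0.032, 0.032, 0.706, -0.706]
contact_force: [-0.1, -0.1, 0.0]
gripper_width: 0.853
```

Call:
apply_moves(moves=[[-0.7,0,3,0,0,0,0],[-0.7,0,0,0,0,0,0],[1,0,0,0,0,0,0],[1,0,0,0,0,0,0],[1,0,0,0,0,0,0],[1,0,0,0,0,0,0],[1,0,0,0,0,0,0],[1,0,0,0,0,0,0]])

```text
time: 23.75
tool_pos: [0.5216, 0.2584, 0.0673]
tool_rot: [-0.032, 0.032, 0.707, -0.706]
contact_force: [0.3, 0.6, 3.4]
gripper_width: 0.614
```

Call:
apply_moves(moves=[[1,0,-2,0,0,0,0],[1,0,-3,0,0,0,0],[1,0,-5,0,0,0,0],[1,0,-10,0,0,0,0],[1,0,-10,0,0,0,0],[1,0,0,0,0,0,0]])

```text
time: 24.35
tool_pos: [0.5228, 0.2588, 0.0995]
tool_rot: [-0.031, 0.033, 0.707, -0.706]
contact_force: [0.6, 0.2, 0.1]
gripper_width: 0.616
```

Call:
apply_moves(moves=[[1,0,-15,0,0,0,0],[1,0,-20,0,0,0,0],[1,0,-20,0,0,0,0],[1,0,-15,0,0,0,0],[1,0,-10,0,0,0,0],[1,0,-5,0,0,0,0],[1,0,0,0,0,0,0],[1,0,0,0,0,0,0],[1,0,0,0,0,0,0]])

```text
time: 25.25
tool_pos: [0.5206, 0.258, 0.1805]
tool_rot: [0.033, -0.031, -0.706, 0.707]
contact_force: [0.0, -0.1, -0.8]
gripper_width: 0.613
```

```bash
python3 go.py .521 .2584 .182; python3 - <<'E'
from h import *
S=manip.grab_frame("side");C=manip.grab_frame("scene")
f=lambda X,u,v,w,h:cv2.resize(X[v:v+h,u:u+w],(400,400),interpolation=cv2.INTER_CUBIC)
cv2.imwrite("pics/end.png",np.hstack([f(S,260,90,120,120),f(C,315,160,120,120)]))
E
```

```text
25.25 [0.5206 0.258  0.1805] [ 0.0107 -0.1496 -0.7604] [-0.0388 -0.0059 -0.0092] 0.6133001429353958
tool shift mm [-0.3375 -1.4869 -0.4304] yaw 174.8188920351347 tilt [ 0.002  -1.      0.0009]
```

The viewer limit is reached, so I check numerically. Blue regions in the static views should appear where a seated inner lid and a level raised cap are predicted.

```bash
python3 - <<'E'
from h import *
s=manip.state();y=np.radians(-5.2);ex=np.array([np.cos(y),np.sin(y),0]);ey=np.array([-ex[1],ex[0],0]);c=np.array([.5212,.2582,0])
def bb(n,L,W,z0,z1):
    P=[c+a*L/2*ex+b*W/2*ey+[0,0,z] for a in(-1,1) for b in(-1,1) for z in(z0,z1)];p=project(n,P,s);return np.r_[p.min(0),p.max(0)].round(1)
for n in("side","scene"):
    I=manip.grab_frame(n).astype(int)
    m=((I[...,0]>I[...,2]+12)&(I.sum(2)>140)).astype(np.uint8)
    k,_,st,_=cv2.connectedComponentsWithStats(m)
    print(n,"pred cap",bb(n,.164,.054,.159,.179),"pred box+inner",bb(n,.184,.066,0,.046),"pred if cap on too",bb(n,.164,.054,.046,.066))
    for r in st[1:]:
        if r[4]>100 and 250<r[0]+r[2]/2<430 and r[1]+r[3]/2<270: print("  blob",r[0],r[1],r[0]+r[2],r[1]+r[3],r[4])
    if n=="side":
        for u in range(290,350,6):
            v=np.flatnonzero(m[90:200,u])+90; print(u,[(g[0],g[-1]) for g in np.split(v,np.flatnonzero(np.diff(v)>1)+1) if len(g)>2],end=" ")
        print()
E
```

```text
side pred cap [294.2 126.3 342.6 139.2] pred box+inner [292.3 158.9 344.6 180.1] pred if cap on too [295.  154.9 341.8 168. ]
  blob 295 127 317 139 235
  blob 322 127 343 138 219
  blob 294 159 345 179 938
  blob 390 211 415 242 613
290 [] 296 [(np.int64(128), np.int64(137)), (np.int64(160), np.int64(178))] 302 [(np.int64(127), np.int64(137)), (np.int64(160), np.int64(162)), (np.int64(165), np.int64(178))] 308 [(np.int64(127), np.int64(138)), (np.int64(160), np.int64(178))] 314 [(np.int64(127), np.int64(138)), (np.int64(160), np.int64(178))] 320 [(np.int64(160), np.int64(178))] 326 [(np.int64(127), np.int64(137)), (np.int64(160), np.int64(178))] 332 [(np.int64(127), np.int64(137)), (np.int64(160), np.int64(178))] 338 [(np.int64(127), np.int64(137)), (np.int64(159), np.int64(178))] 344 [(np.int64(163), np.int64(167))] 
scene pred cap [357.8 183.4 401.4 220.3] pred box+inner [351.7 211.5 400.1 259. ] pred if cap on too [355.7 209.3 397.7 246.4]
  blob 361 188 388 219 458
  blob 398 189 427 210 301
  blob 356 214 398 257 965
```

Everything matches within about a pixel. The cap is level (rows 127–138 on both sides of the gripper) and the inner lid is seated on the box. I hand the job in.

```bash
python3 -c "
from plant import manip
print(manip.state()['time'],manip.state()['gripper_width']);print(manip.job_done())"
```

```text
25.45 0.614709586969283
the job is handed in; nothing more can be done
None
```

The lunch is packed as asked, and I handed the job in at 25.5 s of the 67 s allowed.

- **Slice:** it lies flat on the floor of the box's empty end, checked in a wrist view after letting go.
- **Lids:** I lifted the nested pair by the inner lid's rim and seated them on the box. The plate stopped at the expected height (TCP 0.0476 m), and the push reached 7 N before I let go. Side, scene and wrist views showed them level.
- **Outer lid:** I lifted it off alone. It is held level in the gripper, straight above the box and about 11 cm clear of the inner lid.
- **Last checks:** I could not look at the final picture because the 12-picture limit was used up. I compared colour regions in the side and scene images with predicted outlines instead. Both lids and the box were within about 2 pixels in the side view. In the scene view they agreed within about 5 pixels, where the gripper partly hides the cap and the predicted outlines have square corners.
- **Not checked:** I did not measure the bystanders again at the end. I saw no contact with them.

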